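# Tug-test the cassettes in the dock and pull the one that is not caught

## Task

Tug-test the three cassettes in the dock one after another, starting with the one nearest the robot: hook each by its pull loop and draw it straight out of its bay with about 10 N (never above 20 N) for a moment, then let it spring back. The one whose catch does not hold slides out: draw it along the bench, without lifting it, until it lies inside the tape frame; the two that hold must end fully home. Test all three, and leave the other things on the bench where they are.

Things in the scene. Friction and masses are not known exactly. Their poses are not given: they have to be found in the camera images.
- dock: Grey three-bay cassette dock fixed on the bench, 75 mm deep (x), 281 mm long (y), 49 mm high; an end unit fills its last 54 mm at the -y end, away from the robot. Origin on the bench at the centre of the middle bay. Its -x axis points out of the bays' mouths, the way to tug and pull out (roughly world -y). Cassettes at home have x = 0 and y = +73 (nearest the robot), 0, -73 mm here.
- dock_front (a point): Point on the bench at the middle bay's mouth (dock x = -20 mm); side walls and cover reach back from here to x = +54 mm, while the cassettes' front parts and loops stand out 75 mm before it. Bays have no floor: cassettes slide on the bench, 1.5 mm play each side. Draw a loose one straight out 145 mm to clear its neighbours' loops before turning.
- dock_cover (a point): Centre of the cover's top, 49 mm up. Under it, unseen, each bay has a spring catch. A sound one gives 1 mm of play, then 0.55 mm per newton (10 N tug: about 6 mm) and draws the cassette back home when let go. One is broken and holds nothing: its cassette just drags on the bench (1 to 4 N) and slides out. Which bay it is changes every time.
- tape_frame: Rectangle of pale paper tape stuck flat on the bench (no height): inside 220 mm along its x by 160 mm along its y, tape 15 mm wide. Origin at its centre on the bench; its x axis is the long one, roughly along world y, with -x pointing away from the dock.
- cassette_1: White plastic cassette, at the start home in the bay nearest the robot; all three look alike, 0.2 to 0.35 kg. Block 90 mm long (x -45 to +45 mm), 62 mm wide (y), 40 mm tall, with a pull loop on its front (-x) end reaching x = -95 mm. Origin on its underside at the block's centre; axes as the dock's when home.
- cassette_1_loop (a point): Centre of the opening of the loop of cassette_1, 66 mm in front of its origin, 19 mm up. Opening 42 mm (x) by 50 mm (y), free down to the bench; its bars stand 8 to 30 mm above the bench, front bar 8 mm thick (x -95 to -87 mm), side bars 6 mm. Fingertips lowered here and drawn along the cassette's -x catch the front bar.
- cassette_1_front (a point): Front end of cassette_1 on its centre line (outside of the loop's bar, x = -95 mm, 19 mm up).
- cassette_1_rear (a point): Rear end of cassette_1 on its centre line (x = +45 mm, 19 mm up).
- cassette_2: White plastic cassette, at the start home in the bay in the middle; all three look alike, 0.2 to 0.35 kg. Block 90 mm long (x -45 to +45 mm), 62 mm wide (y), 40 mm tall, with a pull loop on its front (-x) end reaching x = -95 mm. Origin on its underside at the block's centre; axes as the dock's when home.
- cassette_2_loop (a point): Centre of the opening of the loop of cassette_2, 66 mm in front of its origin, 19 mm up. Opening 42 mm (x) by 50 mm (y), free down to the bench; its bars stand 8 to 30 mm above the bench, front bar 8 mm thick (x -95 to -87 mm), side bars 6 mm. Fingertips lowered here and drawn along the cassette's -x catch the front bar.
- cassette_2_front (a point): Front end of cassette_2 on its centre line (outside of the loop's bar, x = -95 mm, 19 mm up).
- cassette_2_rear (a point): Rear end of cassette_2 on its centre line (x = +45 mm, 19 mm up).
- cassette_3: White plastic cassette, at the start home in the bay farthest from the robot; all three look alike, 0.2 to 0.35 kg. Block 90 mm long (x -45 to +45 mm), 62 mm wide (y), 40 mm tall, with a pull loop on its front (-x) end reaching x = -95 mm. Origin on its underside at the block's centre; axes as the dock's when home.
- cassette_3_loop (a point): Centre of the opening of the loop of cassette_3, 66 mm in front of its origin, 19 mm up. Opening 42 mm (x) by 50 mm (y), free down to the bench; its bars stand 8 to 30 mm above the bench, front bar 8 mm thick (x -95 to -87 mm), side bars 6 mm. Fingertips lowered here and drawn along the cassette's -x catch the front bar.
- cassette_3_front (a point): Front end of cassette_3 on its centre line (outside of the loop's bar, x = -95 mm, 19 mm up).
- cassette_3_rear (a point): Rear end of cassette_3 on its centre line (x = +45 mm, 19 mm up).
- reagent_bottle: Bystander: closed glass bottle, 64 mm diameter, 125 mm tall, blue cap; origin at the centre of its underside.
- tube_rack: Bystander: blue two-deck tube rack 90 x 140 x 48 mm (tubes to 70 mm); origin at the centre of its underside.
- timer: Bystander: flat white bench timer 50 x 70 x 18 mm; origin at the centre of its underside.
- white_jar: Bystander: white plastic jar, 60 mm diameter, 75 mm tall; origin at the centre of its underside.
Mind the look-alikes: they are no part of the job. What is shaped like the cassette_1 but green or orange is not meant.

How it is judged:
On the way, in this order (a step that is already met when the one before it is completed fails the run):
1. the cassette nearest the robot is drawn at least 4 mm out of its bay (about 6 N on a sound catch) and kept there for 0.3 s (x of cassette_1 in the frame of dock below -0.004 m), for 0.3 s.
2. the cassette in the middle is drawn at least 4 mm out of its bay (about 6 N on a sound catch) and kept there for 0.3 s (x of cassette_2 in the frame of dock below -0.004 m), for 0.3 s.
3. the cassette farthest from the robot is drawn at least 4 mm out of its bay (about 6 N on a sound catch) and kept there for 0.3 s (x of cassette_3 in the frame of dock below -0.004 m), for 0.3 s.
At the end, for the whole second after the job is handed in: One cassette, the one that no catch holds, lies flat and at rest with both its ends inside the tape frame (each end's centre within 120 mm of the frame's centre along its long axis and 60 mm across); the other two are home in their bays to within 3.5 mm (((x of cassette_1_front in the frame of tape_frame between -0.12 and 0.12 m and y of cassette_1_front in the frame of tape_frame between -0.06 and 0.06 m and x of cassette_1_rear in the frame of tape_frame between -0.12 and 0.12 m and y of cassette_1_rear in the frame of tape_frame between -0.06 and 0.06 m and angle between cassette_1's own z axis and vertical below 0.1 rad and linear speed of cassette_1 below 0.01 m/s and x of cassette_2 in the frame of dock between -0.0035 and 0.0035 m and x of cassette_3 in the frame of dock between -0.0035 and 0.0035 m) or (x of cassette_2_front in the frame of tape_frame between -0.12 and 0.12 m and y of cassette_2_front in the frame of tape_frame between -0.06 and 0.06 m and x of cassette_2_rear in the frame of tape_frame between -0.12 and 0.12 m and y of cassette_2_rear in the frame of tape_frame between -0.06 and 0.06 m and angle between cassette_2's own z axis and vertical below 0.1 rad and linear speed of cassette_2 below 0.01 m/s and x of cassette_1 in the frame of dock between -0.0035 and 0.0035 m and x of cassette_3 in the frame of dock between -0.0035 and 0.0035 m) or (x of cassette_3_front in the frame of tape_frame between -0.12 and 0.12 m and y of cassette_3_front in the frame of tape_frame between -0.06 and 0.06 m and x of cassette_3_rear in the frame of tape_frame between -0.12 and 0.12 m and y of cassette_3_rear in the frame of tape_frame between -0.06 and 0.06 m and angle between cassette_3's own z axis and vertical below 0.1 rad and linear speed of cassette_3 below 0.01 m/s and x of cassette_1 in the frame of dock between -0.0035 and 0.0035 m and x of cassette_2 in the frame of dock between -0.0035 and 0.0035 m))); the robot touches nothing.
It fails at once if the fingers press on a cassette with more than 20 N (contact force between the fingers and cassette_1 above 20 N or contact force between the fingers and cassette_2 above 20 N or contact force between the fingers and cassette_3 above 20 N).
It fails at once if a cassette is lifted more than 15 mm off the bench (height (world z) of any of cassette_1, cassette_2, cassette_3 above 0.015 m).
It fails at once if the bottle, tube rack, timer or jar is moved more than 20 mm (distance of any of reagent_bottle, tube_rack, timer, white_jar from where it was at the start of the episode above 0.02 m).
It also fails if it takes over 64 s, if anything falls off the work surface, if the arm or the gripper's body presses on something with over 40 N, if the wrist force passes 120 N, or if a joint passes its speed limit or range.

## Robot

A 6-joint arm with a two-finger parallel gripper is mounted at the origin on the work surface. World frame = base frame: x ahead of the robot, y to its left, z up, the work surface at z = 0. Lengths are in m, angles in rad, forces in N, time in s.
With the tool pointing down it reaches from about 0.4 to 0.825 m from the base axis. Payload 7 kg.
Tool frame: the origin (TCP) lies between the finger pads; the fingertips stand robot.tips_ahead ahead of it and the grasp point (between the pads) lies 2 mm behind it (robot.tips_ahead is the distance from the TCP to the fingertips, in m); x points along the fingers, y is the direction in which the jaws open and shut, and the axes are right-handed (so a half turn about x gives the same grasp; the last joint's range is limited). The gripper opens to 88 mm and grips with 3 to 60 N. Pads are 19 mm wide; open, the fingers measure 130 mm over their backs; the gripper's body (78 mm by 193 mm) begins 47 mm behind the grasp point.
Start: joints at [-0.984, 0.359, 0.012, 0, -1.224, -0.288], TCP at [0.199, -0.645, 0.244] pointing down, gripper open.
Joint ranges: [-3.07, 3.07], [-1.43, 2.12], [-1.02, 1.25], [-3.03, 1.67], [-3.05, -0], [-3.03, 3.03]. Speed limits (rad/s): [2.39, 2.39, 3.01, 3.14, 3.14, 3.14].

## Interface

Orientations are given as a 3x3 rotation matrix whose columns are the frame's x, y, z axes.
In Python, from rig import robot gives the robot as it stands. The module is installed in compiled form; this text tells all that it offers.
- The arm moves only by the tool servo_tool, never from a script. Its arguments are lists of equal length, an entry for each row: "gripper": the closure, from 0 (fully open) to 1 (shut); "offset": the shift along the world's x, y, z in cm, a list of three; "turn": the turn about the world's z in rad. A call has 1 to 12 rows; each row is the pose to reach, as a shift and turn from the pose commanded when the call began; what a row does not reach only later rows make up. A row lasts 1/8 s, in which the tool goes at most 62.5 mm and 10.7 degrees, less where a joint would pass 70% of its speed; a pose out of reach is approached as far as the arm can. A call with a gripper value outside its range is refused whole. The fingers move at their own pace and stop on an object; "force" is the grip in N (left out, the last holds). Time passes only in rows, so rows that repeat a pose let the fingers close. It gives the time, the measured TCP pose, the force and the opening at its end, in the units of the state.
- robot.get_obs(): the state, without advancing time (a new reading comes with each control period).
- robot.camera(name): name is "scene" or "side" or "wrist"; returns a dict with "pixels" (480x640x3 uint8, red, green, blue), "vertical_fov" (degrees; the focal length in pixels is half the picture's height over the tangent of half this angle, whatever the lens; pixels are square), "cx", "cy" (the principal point, pixels), "pose" (4x4, takes a point from camera to world coordinates); the wrist camera has in their place "mount" (4x4, takes a point from camera to tool coordinates, whose origin is the TCP and whose axes are the tool frame's). Camera axes: x right, y up, looking along -z (the intrinsics and any distortion apply to the point x, -y, -z); pixel columns grow to the right and rows downward; lengths in m; the calibration is good to about 2 mm. A picture is of the moment at which its call begins: read the wrist's pose just before it. There is no depth.
- robot.hand_in(): hands the job in, once; it reports no verdict.
The state is a dict: "t": time; "q": joint angles; "qvel": joint speeds; "tau": joint torques, N m; "tool_pos": TCP position; "orientation": TCP orientation; "ft_force": force on the tool from outside, world axes, zero at the start; "wrist_torque": the same for the moment, N m; "width": finger opening in m.
Only numpy, scipy, OpenCV 4.12 (cv2) and the standard library are available. Lean on these libraries where they do the work, as an engineer would, in place of code of your own. Each camera call takes 0.05 s, during which the arm holds its last target.

## Working session

There is one attempt and no reset: what is moved stays moved. The work goes in short steps, Python scripts to look and compute and a tool call to move; the robot and the scene stay as the last step left them, time stands still between calls to the robot, and variables do not carry over. Pictures are saved under pics/ and viewed, and the job is handed in when it is done.

Besides the shell and the picture viewer there is one more tool, called after "Request:" as name([rows], argument=value, ...), one row to a line, values as JSON. servo_tool: Moves the arm, as the interface text tells. Its arguments: {"type":"object","properties":{"gripper":{"type":"array"},"offset":{"type":"array"},"turn":{"type":"array"},"force":{"type":"number"}},"required":["gripper","offset","turn"]}

```bash
ls; mkdir -p pics
python3 - <<'E'
from rig import robot
import cv2,pickle
o=robot.get_obs(); print({k:o[k] for k in('t','tool_pos','orientation','ft_force','width')}, robot.tips_ahead)
d={}
for n in("scene","side","wrist"):
    c=robot.camera(n); d[n]=c
    cv2.imwrite(f"pics/{n}0.png",c["pixels"][:,:,::-1])
    print(n,[(k,v) for k,v in c.items() if k!="pixels"])
pickle.dump((o,d),open("s0.pkl","wb"))
E
```

```text
pics
{'t': 0.0, 'tool_pos': array([ 0.19852929, -0.64464865,  0.24259856]), 'orientation': array([[-6.30699912e-04, -2.94250569e-01,  9.55728102e-01],
       [ 1.57515239e-03,  9.55726814e-01,  2.94251212e-01],
       [-9.99998561e-01,  1.69100162e-03, -1.39287329e-04]]), 'ft_force': array([ 1.16929165, -0.0238596 , -0.6931119 ]), 'width': 0.087552800156817} 0.017
scene [('vertical_fov', 42.9677188257609), ('cx', 308.8588321253224), ('cy', 243.1161935201991), ('pose', array([[ 0.84136535, -0.31490351,  0.43924951,  1.22165591],
       [ 0.54000688,  0.45628392, -0.70724646, -1.25750327],
       [ 0.02229191,  0.83225042,  0.55395154,  1.06411442],
       [ 0.        ,  0.        ,  0.        ,  1.        ]]))]
side [('vertical_fov', 49.87544925050191), ('cx', 319.39515673732603), ('cy', 236.65194621514377), ('pose', array([[-0.77444637,  0.47573707, -0.41702166, -0.11775851],
       [-0.63257694, -0.59159138,  0.49986604,  0.69693549],
       [-0.00890161,  0.65091772,  0.7590961 ,  1.08464595],
       [ 0.        ,  0.        ,  0.        ,  1.        ]]))]
wrist [('vertical_fov', 62.570147162516584), ('cx', 317.76985773846036), ('cy', 242.32245955917384), ('mount', array([[-4.27344788e-05,  2.46815869e-01, -9.69062395e-01,
        -1.41060327e-01],
       [ 9.99999942e-01,  3.39254682e-04,  4.23078669e-05,
         6.76570845e-05],
       [ 3.39201208e-04, -9.69062336e-01, -2.46815869e-01,
        -6.72357481e-02],
       [ 0.00000000e+00,  0.00000000e+00,  0.00000000e+00,
         1.00000000e+00]]))]
```

View pics/scene0.png

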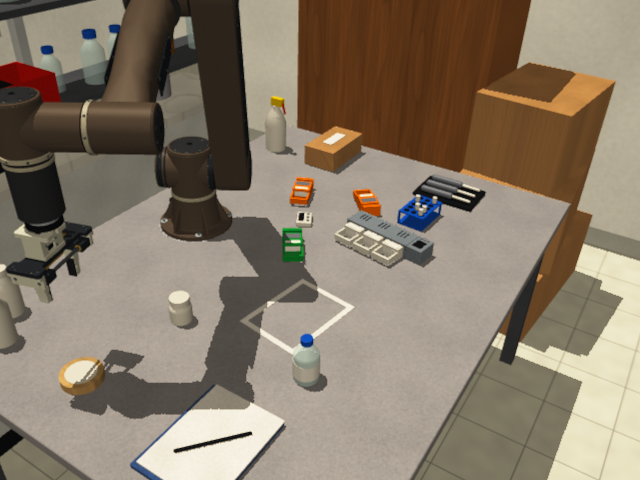

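View pics/side0.png

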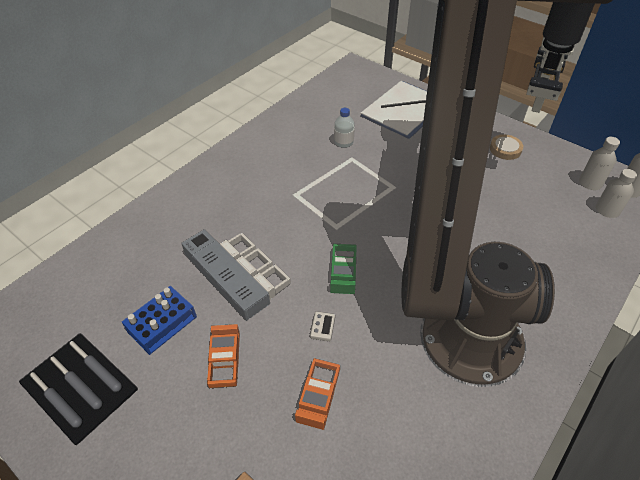

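View pics/wrist0.png

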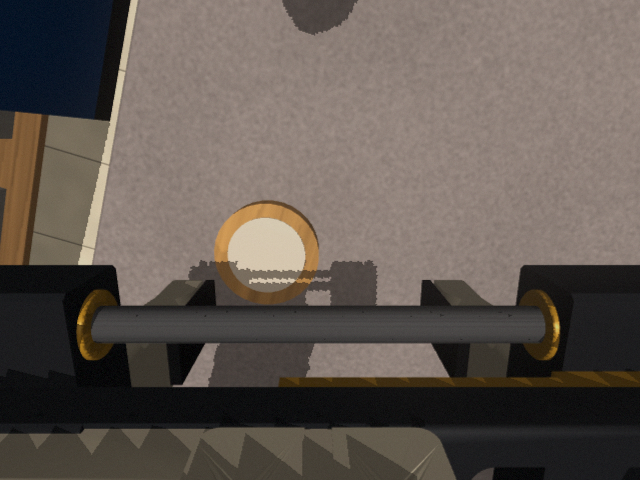

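Scene view: the dock is at about (385,237) with three white loops to its left-front at (347,232), (366,241) and (386,253). The tape frame is at (298,315). The green (292,245) and orange (302,190), (367,202) blocks are look-alikes outside the dock. In the side view the dock is at (225,272), with the end unit at (200,240). I'll enlarge these next.

Run:
```python
import cv2
a=cv2.imread("pics/scene0.png"); b=cv2.imread("pics/side0.png")
cv2.imwrite("pics/c1.png",cv2.resize(a[200:275,325:445],None,fx=6.5,fy=6.5,interpolation=cv2.INTER_CUBIC))
cv2.imwrite("pics/c2.png",cv2.resize(b[220:325,170:300],None,fx=5.5,fy=5.5,interpolation=cv2.INTER_CUBIC))
cv2.imwrite("pics/c3.png",cv2.resize(b[150:235,285:405],None,fx=6,fy=6,interpolation=cv2.INTER_CUBIC))
```

```text
(no output)
```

View pics/c1.png

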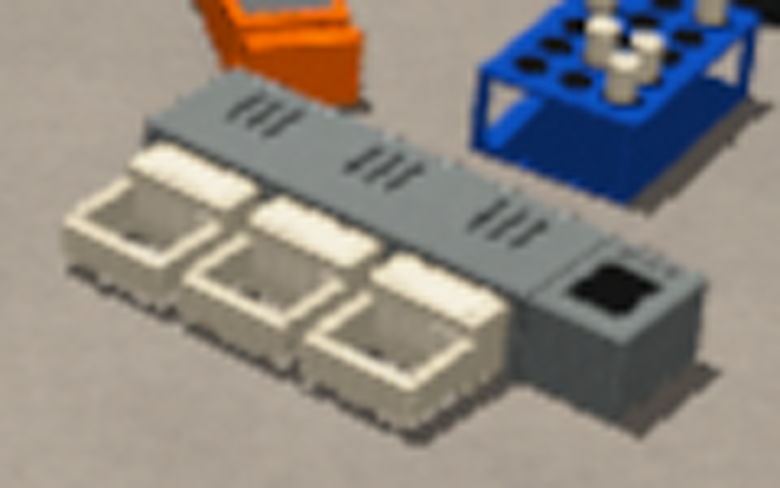

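View pics/c2.png

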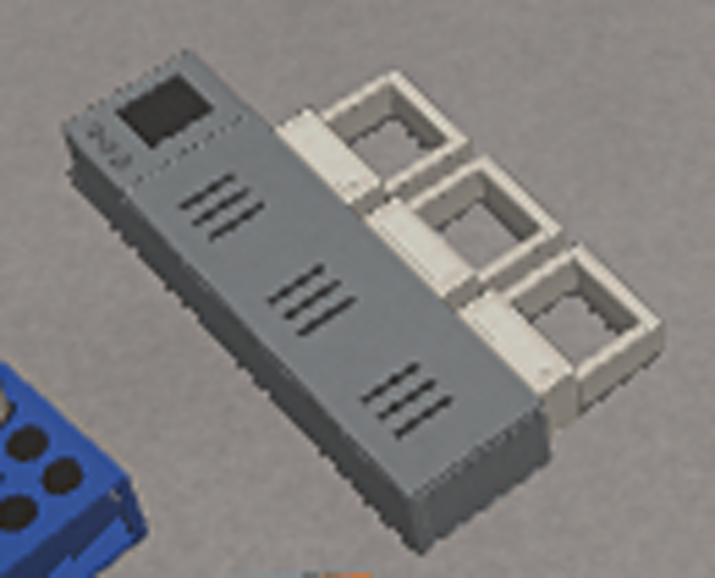

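View pics/c3.png

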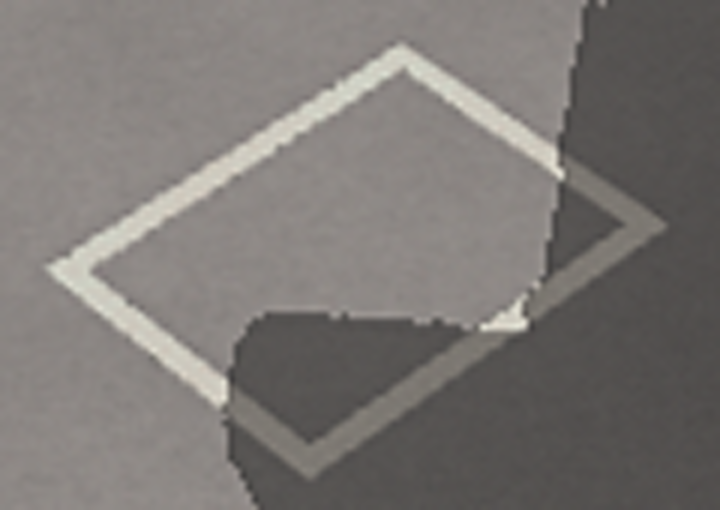

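```bash
cat > h.py <<'E'
import numpy as np,pickle
from scipy.optimize import least_squares
def proj(c,P,T=None):
    T=c["pose"] if T is None else T
    P=np.atleast_2d(P); q=(P-T[:3,3])@T[:3,:3]
    f=240/np.tan(np.radians(c["vertical_fov"])/2)
    return np.c_[c["cx"]+f*q[:,0]/-q[:,2], c["cy"]-f*q[:,1]/-q[:,2]]
def ray(c,uv,z,T=None):
    T=c["pose"] if T is None else T
    f=240/np.tan(np.radians(c["vertical_fov"])/2)
    d=T[:3,:3]@np.array([(uv[0]-c["cx"])/f,-(uv[1]-c["cy"])/f,-1.])
    return T[:3,3]+d*(z-T[2,3])/d[2]
def place(p,L):
    L=np.atleast_2d(L);c,s=np.cos(p[2]),np.sin(p[2])
    return np.c_[p[0]+c*L[:,0]-s*L[:,1],p[1]+s*L[:,0]+c*L[:,1],L[:,2]]
def fit(p0,obs):  # obs list of (cam,T,locals,uv)
    r=lambda p:np.concatenate([(proj(c,place(p,L),T)-uv).ravel() for c,T,L,uv in obs])
    s=least_squares(r,p0,loss="soft_l1"); return s.x,r(s.x).reshape(-1,2)
def unc(p,f,x0,y0): return (np.array(p,float)+.5)/f-.5+[x0,y0]
E
python3 - <<'E'
from h import *
o,d=pickle.load(open("s0.pkl","rb"))
mm=lambda L:np.array(L,float)/1000
T=[(-20.5,113.5,49),(54.5,113.5,49),(54.5,-167.5,49),(-20.5,-167.5,49)]
B=[(-95,y,30) for y in(104,42,31,-31,-42,-104)]
L=mm(T+B)
us=unc([(147,125),(240,70),(707,285),(622,340),(62,222),(162,268),(185,272),(282,325),(303,340),(408,388)],6.5,325,200)
ud=unc([(545,408),(412,497),(65,128),(190,52),(663,325),(578,245),(560,235),(485,157),(468,145),(393,72)],5.5,170,220)
p0=[.7,-.1,np.pi/2]
for ob in([(d["scene"],None,L,us)],[(d["side"],None,L,ud)],[(d["scene"],None,L,us),(d["side"],None,L,ud)]):
    p,r=fit(p0,ob);print("dock",p.round(4),np.abs(r).max(),r.std())
print(r.round(1))
F=mm([(sx*(110+t),sy*(80+t),0) for t in(15,0) for sx,sy in((1,-1),(-1,-1),(-1,1),(1,1))])
# side image: left,top,right,bottom
uf=unc([(47,268),(402,43),(667,225),(310,478),(90,268),(405,72),(627,224),(311,441)],6,285,150)
print("corners",[ray(d["side"],u,0).round(3) for u in uf[:4]])
for c in range(1):
    p,r=fit([.5,-.4,1.57],[(d["side"],None,F,uf)]);print("frame",p.round(4),np.abs(r).max())
np.save("frame_uv.npy",proj(d["scene"],place(p,F)));print(proj(d["scene"],place(p,F))[:4].round(1))
for n,u,z in(("green",(292,258),0),("timer",(304,220),.018),("bottle",(307,340),.125),("jar",(180,297),.075)):print(n,ray(d["scene"],u,z).round(3))
E
```

```text
dock [0.5548 0.2313 1.4019] 1.034401665133771 0.5489295555964546
dock [0.5479 0.2341 1.4145] 1.4893283416209613 0.5551016770312569
dock [0.5506 0.2337 1.4111] 1.8817539424296115 0.5473173565412304
[[-1.1 -1.3]
 [-1.1 -1.3]
 [ 0.2 -1.8]
 [-0.4 -0.2]
 [-0.9 -1.1]
 [-0.9 -0.7]
 [-1.6  0.1]
 [-0.5 -0.2]
 [-0.8 -1.1]
 [-0.3 -0.3]
 [-0.8 -1.1]
 [-1.7  0.4]
 [-1.9 -0.3]
 [-0.5 -0.9]
 [-0.5 -0.4]
 [-0.4 -0.4]
 [ 0.3 -1.1]
 [-0.6 -0.6]
 [ 0.  -0.8]
 [-0.1 -0.6]]
corners [array([ 0.646, -0.096,  0.   ]), array([ 0.61 , -0.342,  0.   ]), array([ 0.423, -0.314,  0.   ]), array([ 0.459, -0.068,  0.   ])]
frame [ 0.5345 -0.2053  1.4245] 0.5860803694932315
[[352.8 307. ]
 [290.9 354.8]
 [237.7 320.5]
 [300.8 278.5]]
green [0.38  0.003 0.   ]
timer [0.305 0.184 0.018]
bottle [ 0.686 -0.391  0.125]
jar [ 0.3   -0.393  0.075]
```

Request:
servo_tool([
  [1,2.5,0],
  [3,7.5,0],
  [5.5,13.5,0],
  [8,20,0],
  [10.5,26,0],
  [13,32,0],
  [15,38,0],
  [17.5,43.5,0],
  [20,49.5,0],
  [22,55,0],
], gripper=[0.5,1,1,1,1,1,1,1,1,1], turn=[0.04,0.1,0.18,0.27,0.36,0.44,0.52,0.6,0.68,0.74])

```text
t: 1.4
tool_pos: [0.4149, -0.104, 0.2439]
orientation: [[0.001, -0.863, 0.505], [0.0, 0.505, 0.863], [-1.0, -0.001, 0.001]]
ft_force: [1.2, 0.0, -0.6]
width: 0.0009
```

Request:
servo_tool([
  [2,5,0],
  [4,10,-0.5],
  [6,15,-1],
  [8,20,-2],
  [10,25,-3],
  [11.5,29,-4],
  [12.5,31.5,-4.3],
  [13,32.5,-4.3],
  [13,32.5,-4.3],
  [13,32.5,-4.3],
], gripper=[1,1,1,1,1,1,1,1,1,1], turn=[0.06,0.12,0.18,0.25,0.31,0.35,0.373,0.373,0.373,0.373])

```text
t: 2.65
tool_pos: [0.5443, 0.218, 0.201]
orientation: [[0.0, -0.987, 0.159], [0.0, 0.159, 0.987], [-1.0, -0.0, 0.0]]
ft_force: [0.1, 0.9, -0.1]
width: 0.0003
```

```bash
cat > look.py <<'E'
import sys,cv2,pickle
from rig import robot
o=robot.get_obs(); d={}
for n in sys.argv[2:]:
    c=robot.camera(n)
    if n=="wrist":
        import numpy as np
        T=np.eye(4);T[:3,:3]=o["orientation"];T[:3,3]=o["tool_pos"];c["pose"]=T@c["mount"]
    d[n]=c; cv2.imwrite(f"pics/{n}{sys.argv[1]}.png",c["pixels"][:,:,::-1])
pickle.dump((o,d),open(f"s{sys.argv[1]}.pkl","wb"))
print(o["t"],o["tool_pos"].round(4),o["orientation"].round(3).tolist(),o["ft_force"].round(2),o["width"].round(4),o["q"].round(2))
E
python3 look.py 1 wrist scene
```

```text
Traceback (most recent call last):
  File "look.py", line 11, in <module>
    print(o["t"],o["tool_pos"].round(4),o["orientation"].round(3).tolist(),o["ft_force"].round(2),o["width"].round(4),o["q"].round(2))
                                                                                                  ^^^^^^^^^^^^^^^^
AttributeError: 'float' object has no attribute 'round'
```

View pics/wrist1.png

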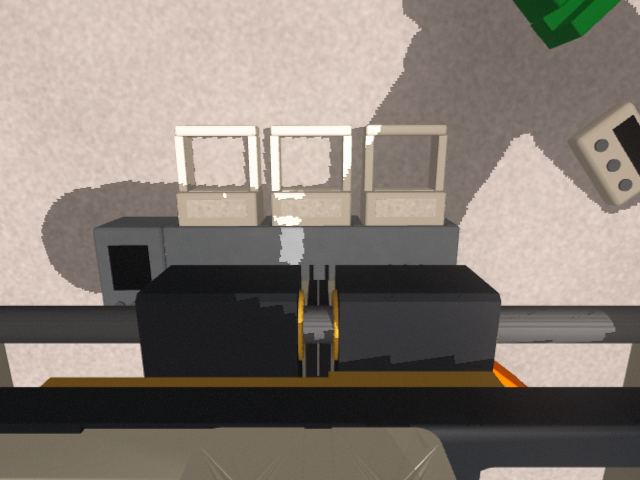

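View pics/scene1.png

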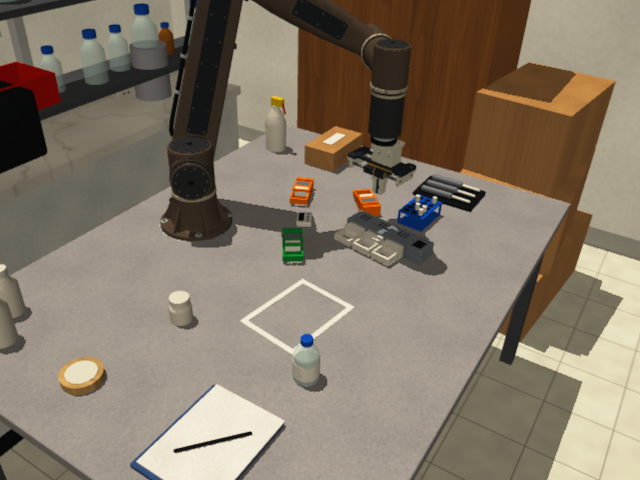

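The wrist view shows three loops, with front bars at rows 125-135 and centres at columns 217, 311 and 405. The nearest cassette is on the right (405), next to the timer and the green look-alike. The end unit is at the left (130,265). Next I'll enlarge the loops and fit the dock pose from this view.

```bash
sed -i 's/o\["width"\].round(4)/round(o["width"],4)/' look.py
python3 - <<'E'
import cv2
b=cv2.imread("pics/wrist1.png"); cv2.imwrite("pics/c4.png",cv2.resize(b[115:240,165:325],None,fx=4.8,fy=4.8,interpolation=cv2.INTER_CUBIC))
cv2.imwrite("pics/c5.png",cv2.resize(b[115:240,305:465],None,fx=4.8,fy=4.8,interpolation=cv2.INTER_CUBIC))
b=cv2.imread("pics/scene1.png"); cv2.imwrite("pics/c6.png",cv2.resize(b[270:360,230:365],None,fx=5.5,fy=5.5,interpolation=cv2.INTER_CUBIC))
E
```

```text
(no output)
```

View pics/c4.png

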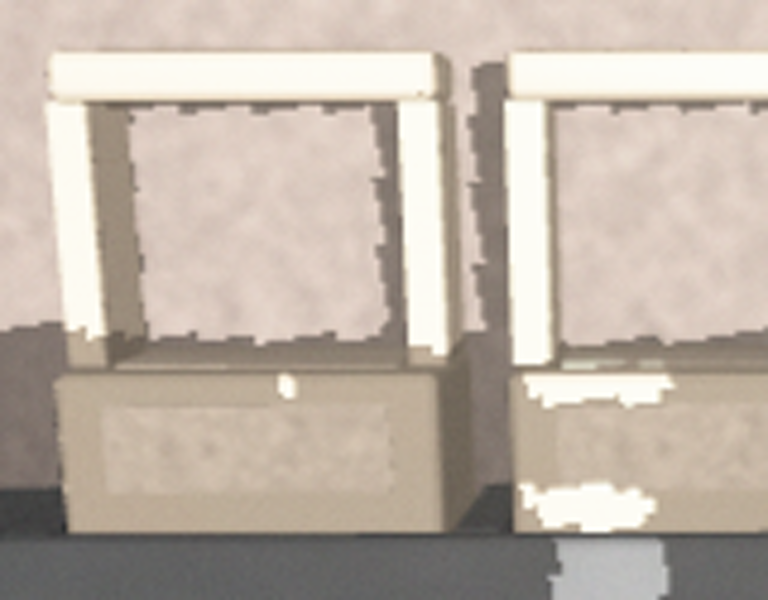

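View pics/c5.png

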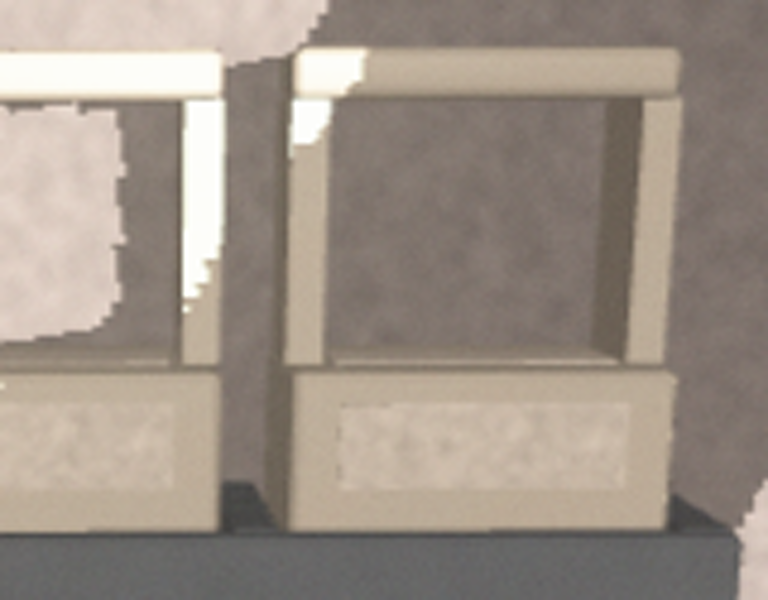

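View pics/c6.png

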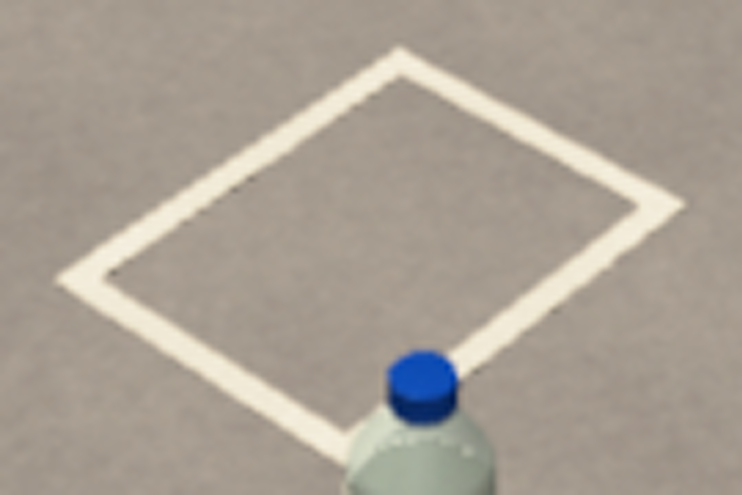

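Run:
```python
from h import *
o0,d0=pickle.load(open("s0.pkl","rb"));o1,d1=pickle.load(open("s1.pkl","rb"))
mm=lambda L:np.array(L,float)/1000
W=[]
def a(x,y,z,u,v,x0):W.append(((x,y,z),unc((u,v),4.8,x0,115)))
a(-95,-104,30,49,52,165);a(-95,-42,30,442,52,165);a(-95,-31,30,509,52,165)
a(-95,31,30,222,51,305);a(-95,42,30,293,47,305);a(-95,104,30,681,47,305)
a(-87,-98,30,92,100,165);a(-87,-48,30,398,100,165);a(-87,-25,30,551,100,165)
a(-87,25,30,184,98,305);a(-87,48,30,331,97,305);a(-87,98,30,641,97,305)
a(-45,-104,40,57,375,165);a(-45,-42,40,438,375,165);a(-45,31,40,220,371,305);a(-45,42,40,294,371,305);a(-45,104,40,673,371,305)
L=mm([w[0] for w in W]);u=np.array([w[1] for w in W]);c=d1["wrist"]
pw,r=fit([.55,.23,1.41],[(c,None,L,u)]);print("wrist",pw.round(4));print(r.round(1).tolist())
print("tool",o1["tool_pos"].round(4))
for n,y in((1,73),(2,0),(3,-73)):print(n,"loop",place(pw,mm([(-66,y,19)])).round(4))
# frame
F=mm([(sx*(110+t),sy*(80+t),0) for t in(15,0) for sx,sy in((1,-1),(-1,-1),(-1,1),(1,1))])
uf=unc([(47,268),(402,43),(667,225),(310,478),(90,268),(405,72),(627,224),(311,441)],6,285,150)
us=unc([(686,203),(54,279),(400,46),(640,206),(105,276),(400,77)],5.5,230,270)
Fs=F[[0,2,3,4,6,7]]
for ob in([(d0["side"],None,F,uf)],[(d1["scene"],None,Fs,us)],[(d0["side"],None,F,uf),(d1["scene"],None,Fs,us)]):
    p,r=fit([.53,-.2,1.42],ob);print("frame",p.round(4),np.abs(r).max())
```

```text
wrist [0.5508 0.2331 1.4138]
[[-1.4, -0.3], [-1.5, -0.6], [-1.0, -0.6], [0.7, -0.7], [0.4, 0.1], [1.4, -0.2], [-1.6, 0.6], [0.2, 0.4], [-1.5, 0.3], [0.5, 0.5], [0.1, 0.6], [1.0, 0.3], [-1.6, 0.0], [0.1, -0.2], [1.0, 0.3], [-0.0, 0.2], [2.1, -0.1]]
tool [0.5443 0.218  0.201 ]
1 loop [[0.4684 0.1794 0.019 ]]
2 loop [[0.5405 0.1679 0.019 ]]
3 loop [[0.6126 0.1565 0.019 ]]
frame [ 0.5345 -0.2053  1.4245] 0.5860803669052359
frame [ 0.5375 -0.2019  1.4287] 1.112956692965497
frame [ 0.5357 -0.204   1.4216] 2.2050089438799887
```

Request:
servo_tool([
  [-2,-1,-1],
  [-5,-2.5,-4],
  [-7,-3.6,-8],
  [-7.6,-3.85,-12],
  [-7.6,-3.85,-13.9],
  [-7.6,-3.85,-13.9],
], gripper=[1,1,1,1,1,1], turn=[0,0,0,0,0,0])

```text
t: 3.5
tool_pos: [0.4678, 0.1793, 0.0609]
orientation: [[-0.002, -0.987, 0.159], [-0.002, 0.159, 0.987], [-1.0, 0.001, -0.002]]
ft_force: [0.6, 0.4, 0.3]
width: 0.0008
```

```bash
python3 look.py 2 side scene wrist
python3 - <<'E'
import cv2,numpy as np
from h import *
o,d=pickle.load(open("s2.pkl","rb"))
a=cv2.imread("pics/scene2.png")[190:280,310:450];b=cv2.imread("pics/side2.png")[200:330,170:330]
a=cv2.resize(a,(800,514));b=cv2.resize(b,None,fx=4.4,fy=4.4)
cv2.imwrite("pics/c7.png",a);cv2.imwrite("pics/c8.png",b)
E
```

```text
3.5 [0.4678 0.1793 0.0609] [[-0.002, -0.987, 0.159], [-0.002, 0.159, 0.987], [-1.0, 0.001, -0.002]] [0.64 0.44 0.33] 0.0008 [ 0.76  0.28 -0.59 -0.   -0.7  -0.92]
```

View pics/c7.png

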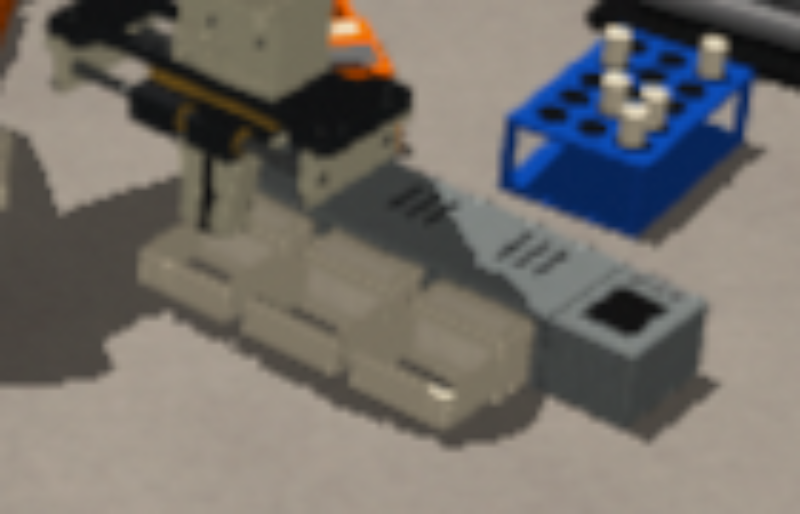

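View pics/c8.png

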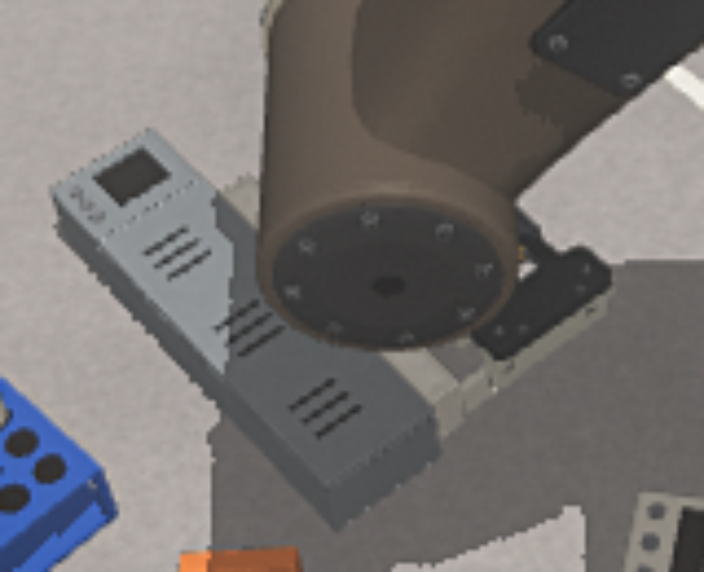

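View pics/wrist2.png

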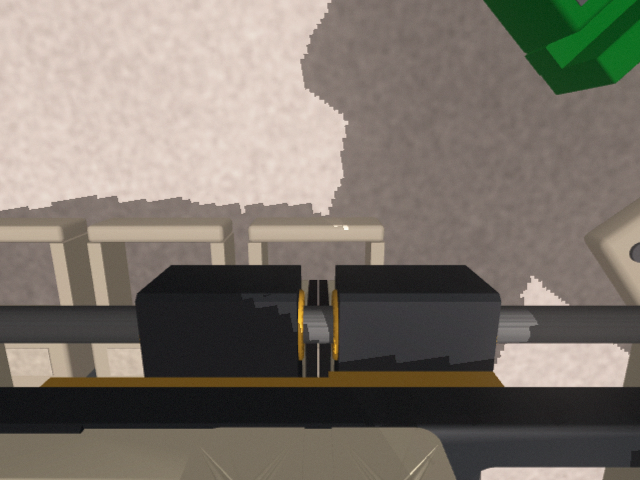

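Run:
```python
from h import *
o,d=pickle.load(open("s2.pkl","rb"));c=d["wrist"];p=np.array([.5508,.2332,1.4135])
def dl(P):
    x=np.array(P)[:2]-p[:2];a=p[2];return (np.array([[np.cos(a),np.sin(a)],[-np.sin(a),np.cos(a)]])@x*1000).round(1)
print("tcp dock",dl(o["tool_pos"]))
for uv in((316.5,241),(316.5,219),(249,230),(384,230)):print(dl(ray(c,uv,.03)))
print("green",dl(ray(c,(557,94),0)),dl(ray(c,(527,57),.0)))
```

```text
tcp dock [-66.2  73.5]
[-89.6  74.1]
[-99.6  74.1]
[-94.8  44. ]
[-94.6 104.2]
green [-154.8  190.3] [-171.3  173.7]
```

Request:
servo_tool([
  [0,0,-1.2],
  [0,0,-2.5],
  [0,0,-3.4],
  [0,0,-3.4],
], gripper=[1,1,1,1], turn=[0,0,0,0])

```text
t: 4.15
tool_pos: [0.468, 0.18, 0.0265]
orientation: [[-0.002, -0.987, 0.158], [-0.002, 0.158, 0.987], [-1.0, 0.001, -0.002]]
ft_force: [0.3, 0.7, 0.2]
width: 0.0004
```

Request:
servo_tool([
  [-0.05,-0.3,0],
  [-0.1,-0.6,0],
  [-0.13,-0.8,0],
  [-0.16,-1.0,0],
  [-0.16,-1.0,0],
], gripper=[1,1,1,1,1], turn=[0,0,0,0,0])

```text
t: 4.78
tool_pos: [0.467, 0.1703, 0.0277]
orientation: [[0.0, -0.987, 0.159], [0.0, 0.159, 0.987], [-1.0, -0.0, 0.0]]
ft_force: [0.4, -0.0, -0.6]
width: 0.0003
```

Request:
servo_tool([
  [-0.02,-0.15,0],
  [-0.05,-0.3,0],
  [-0.05,-0.3,0],
], gripper=[1,1,1], turn=[0,0,0])

```text
t: 5.15
tool_pos: [0.4668, 0.1678, 0.0277]
orientation: [[0.001, -0.987, 0.158], [0.001, 0.158, 0.987], [-1.0, -0.001, 0.001]]
ft_force: [-0.2, 2.2, -0.5]
width: 0.0003
```

Request:
servo_tool([
  [-0.02,-0.1,0],
  [-0.03,-0.2,0],
  [-0.03,-0.2,0],
], gripper=[1,1,1], turn=[0,0,0])

```text
t: 5.52
tool_pos: [0.4666, 0.166, 0.0277]
orientation: [[0.001, -0.987, 0.158], [0.001, 0.158, 0.987], [-1.0, -0.001, 0.001]]
ft_force: [1.1, 5.0, -0.6]
width: 0.0004
```

Request:
servo_tool([
  [-0.02,-0.15,0],
  [-0.05,-0.3,0],
  [-0.05,-0.3,0],
], gripper=[1,1,1], turn=[0,0,0])

```text
t: 5.9
tool_pos: [0.4667, 0.1639, 0.028]
orientation: [[0.002, -0.987, 0.158], [0.002, 0.158, 0.987], [-1.0, -0.002, 0.003]]
ft_force: [0.9, 8.9, -1.0]
width: 0.0005
```

Request:
servo_tool([
  [-0.02,-0.1,0],
  [-0.03,-0.2,0],
  [-0.03,-0.2,0],
  [-0.03,-0.2,0],
  [-0.03,-0.2,0],
  [-0.03,-0.2,0],
  [-0.03,-0.2,0],
], gripper=[1,1,1,1,1,1,1], turn=[0,0,0,0,0,0,0])

```text
t: 6.78
tool_pos: [0.4668, 0.1626, 0.0281]
orientation: [[0.003, -0.988, 0.157], [0.003, 0.157, 0.988], [-1.0, -0.002, 0.004]]
ft_force: [-0.2, 11.0, 0.0]
width: 0.0003
```

```bash
python3 look.py 3 scene wrist
python3 - <<'E'
import cv2
a=cv2.imread("pics/wrist3.png")[120:320,0:420];cv2.imwrite("pics/c9.png",cv2.resize(a,None,fx=1.9,fy=1.9))
E
```

```text
6.775 [0.4668 0.1626 0.0281] [[0.003, -0.988, 0.157], [0.003, 0.157, 0.988], [-1.0, -0.002, 0.004]] [-0.22 11.03  0.02] 0.0003 [ 0.73  0.32 -0.64 -0.   -0.6  -0.89]
```

View pics/c9.png

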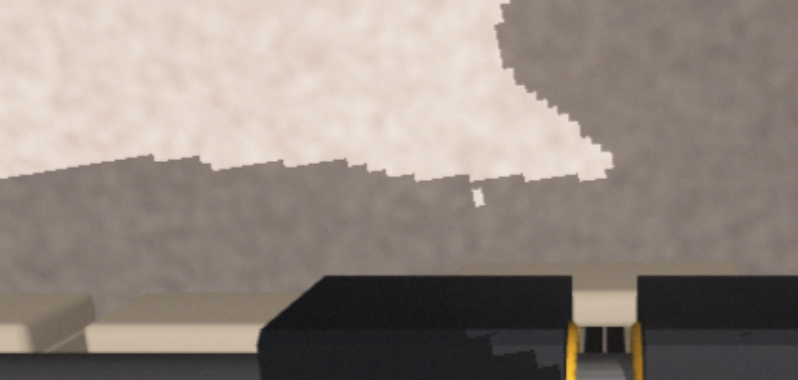

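Sound: cassette 1 held at 11 N, and its front bar stood about 5 mm ahead of its neighbour's. Now I'll let it spring back, lift, and go to cassette 2.

Request:
servo_tool([
  [0.05,0.3,0],
  [0.1,0.6,0],
  [0.16,1.0,0],
  [0.24,1.5,0],
  [0.3,1.9,0],
  [0.3,1.9,0],
  [0.3,1.9,1.2],
  [0.3,1.9,2.6],
  [0.3,1.9,3.6],
  [0.3,1.9,3.6],
], gripper=[1,1,1,1,1,1,1,1,1,1], turn=[0,0,0,0,0,0,0,0,0,0])

```text
t: 8.12
tool_pos: [0.4689, 0.1799, 0.0649]
orientation: [[0.002, -0.987, 0.158], [0.002, 0.158, 0.987], [-1.0, -0.002, 0.002]]
ft_force: [0.4, -0.9, 0.8]
width: 0.0004
```

Request:
servo_tool([
  [2,-0.3,0],
  [5,-0.8,0],
  [7.2,-1.1,0],
  [7.2,-1.1,0],
  [7.2,-1.1,0],
], gripper=[1,1,1,1,1], turn=[0,0,0,0,0])

```text
t: 8.75
tool_pos: [0.5397, 0.1681, 0.0631]
orientation: [[-0.001, -0.987, 0.159], [-0.0, 0.159, 0.987], [-1.0, 0.001, -0.001]]
ft_force: [-0.5, 0.2, 0.5]
width: 0.0005
```

```bash
python3 look.py 4 scene wrist
```

```text
8.75 [0.5397 0.1681 0.0631] [[-0.001, -0.987, 0.159], [-0.0, 0.159, 0.987], [-1.0, 0.001, -0.001]] [-0.46  0.22  0.47] 0.0005 [ 0.65  0.36 -0.45 -0.   -0.76 -0.81]
```

View pics/wrist4.png

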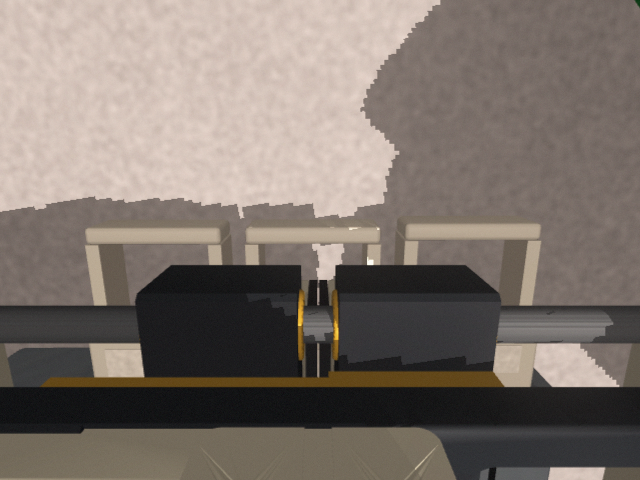

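Cassette 2's loop is centred at column 313, about 2 mm to the far side of the tool, and cassette 1's front bar looks nearly level again. I'll shift 2 mm and descend.

Request:
servo_tool([
  [0.2,0,0],
  [0.2,0,-1.2],
  [0.2,0,-2.5],
  [0.2,0,-3.6],
  [0.2,0,-3.6],
], gripper=[1,1,1,1,1], turn=[0,0,0,0,0])

```text
t: 9.48
tool_pos: [0.5415, 0.1679, 0.026]
orientation: [[-0.002, -0.987, 0.158], [-0.002, 0.158, 0.987], [-1.0, 0.002, -0.002]]
ft_force: [-0.2, -0.5, -0.7]
width: 0.0005
```

Request:
servo_tool([
  [-0.05,-0.3,0],
  [-0.1,-0.6,0],
  [-0.13,-0.8,0],
  [-0.17,-1.1,0],
  [-0.17,-1.1,0],
], gripper=[1,1,1,1,1], turn=[0,0,0,0,0])

```text
t: 10.1
tool_pos: [0.5407, 0.1573, 0.0278]
orientation: [[0.0, -0.987, 0.159], [0.0, 0.159, 0.987], [-1.0, -0.0, 0.0]]
ft_force: [-0.7, -1.2, -0.2]
width: 0.0002
```

Request:
servo_tool([
  [-0.02,-0.15,0],
  [-0.05,-0.3,0],
  [-0.06,-0.4,0],
  [-0.06,-0.4,0],
], gripper=[1,1,1,1], turn=[0,0,0,0])

```text
t: 10.6
tool_pos: [0.5405, 0.1541, 0.0277]
orientation: [[0.001, -0.987, 0.158], [0.001, 0.158, 0.987], [-1.0, -0.001, 0.001]]
ft_force: [-0.7, 5.0, -0.5]
width: 0.0006
```

Request:
servo_tool([
  [-0.02,-0.15,0],
  [-0.05,-0.3,0],
  [-0.05,-0.3,0],
  [-0.05,-0.3,0],
], gripper=[1,1,1,1], turn=[0,0,0,0])

```text
t: 11.1
tool_pos: [0.5406, 0.1522, 0.0279]
orientation: [[0.002, -0.987, 0.158], [0.002, 0.158, 0.987], [-1.0, -0.002, 0.003]]
ft_force: [-0.2, 9.0, -0.8]
width: 0.0006
```

Request:
servo_tool([
  [-0.02,-0.1,0],
  [-0.03,-0.25,0],
  [-0.03,-0.25,0],
  [-0.03,-0.25,0],
  [-0.03,-0.25,0],
  [-0.03,-0.25,0],
  [-0.03,-0.25,0],
], gripper=[1,1,1,1,1,1,1], turn=[0,0,0,0,0,0,0])

```text
t: 11.98
tool_pos: [0.5407, 0.1505, 0.0281]
orientation: [[0.003, -0.988, 0.157], [0.003, 0.157, 0.988], [-1.0, -0.003, 0.004]]
ft_force: [-0.3, 11.4, -0.3]
width: -0.0
```

```bash
python3 look.py 5 wrist
python3 - <<'E'
import cv2
a=cv2.imread("pics/wrist5.png")[180:320,60:580];cv2.imwrite("pics/c10.png",cv2.resize(a,None,fx=1.5,fy=1.5))
E
```

```text
11.975 [0.5407 0.1505 0.0281] [[0.003, -0.988, 0.157], [0.003, 0.157, 0.988], [-1.0, -0.003, 0.004]] [-0.35 11.4  -0.31] -0.0 [ 0.62  0.4  -0.49 -0.   -0.67 -0.78]
```

View pics/c10.png

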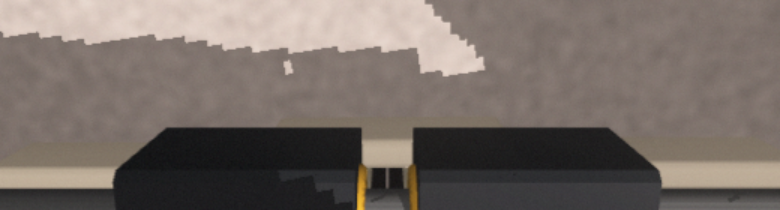

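Cassette 2 is sound too: it held at 11.4 N, with its bar about 5-6 mm ahead of both neighbours'. I'll release it and go to cassette 3.

Request:
servo_tool([
  [0.05,0.3,0],
  [0.1,0.6,0],
  [0.16,1.0,0],
  [0.24,1.5,0],
  [0.3,2.0,0],
  [0.3,2.0,0],
  [0.3,2.0,1.2],
  [0.3,2.0,2.6],
  [0.3,2.0,3.6],
  [0.3,2.0,3.6],
], gripper=[1,1,1,1,1,1,1,1,1,1], turn=[0,0,0,0,0,0,0,0,0,0])

```text
t: 13.28
tool_pos: [0.5429, 0.1683, 0.065]
orientation: [[0.002, -0.987, 0.158], [0.001, 0.158, 0.987], [-1.0, -0.002, 0.002]]
ft_force: [-0.9, -0.3, 0.4]
width: 0.0006
```

Request:
servo_tool([
  [2,-0.3,0],
  [5,-0.8,0],
  [7.2,-1.2,0],
  [7.2,-1.2,0],
  [7.2,-1.2,0],
], gripper=[1,1,1,1,1], turn=[0,0,0,0,0])

```text
t: 13.9
tool_pos: [0.6135, 0.1557, 0.063]
orientation: [[-0.001, -0.987, 0.159], [-0.0, 0.159, 0.987], [-1.0, 0.001, -0.001]]
ft_force: [0.3, 0.0, 0.2]
width: 0.0002
```

```bash
python3 look.py 6 scene wrist
```

```text
13.9 [0.6135 0.1557 0.063 ] [[-0.001, -0.987, 0.159], [-0.0, 0.159, 0.987], [-1.0, 0.001, -0.001]] [0.34 0.01 0.16] 0.0002 [ 0.56  0.45 -0.29 -0.   -0.82 -0.72]
```

View pics/wrist6.png

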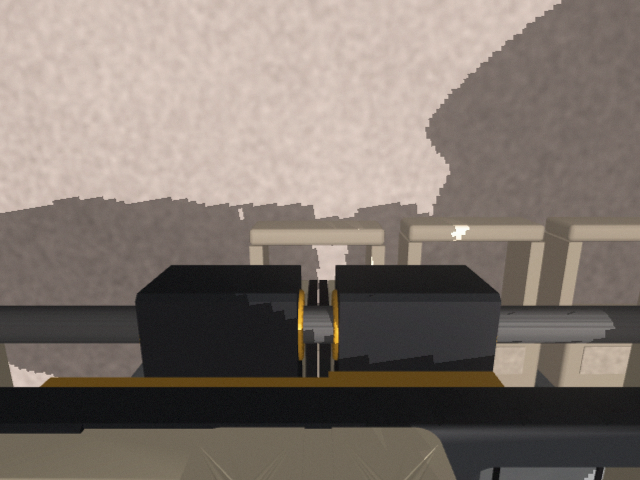

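Loop 3 is centred at column 318, in line with the tool. Descending and tugging.

Request:
servo_tool([
  [0,0,-1.2],
  [0,0,-2.5],
  [0,0,-3.6],
  [0,0,-3.6],
], gripper=[1,1,1,1], turn=[0,0,0,0])

```text
t: 14.5
tool_pos: [0.6134, 0.1555, 0.026]
orientation: [[-0.002, -0.987, 0.158], [-0.001, 0.158, 0.987], [-1.0, 0.002, -0.002]]
ft_force: [0.5, -0.5, 0.0]
width: 0.0003
```

Request:
servo_tool([
  [-0.05,-0.3,0],
  [-0.1,-0.6,0],
  [-0.13,-0.8,0],
  [-0.16,-1.0,0],
  [-0.16,-1.0,0],
], gripper=[1,1,1,1,1], turn=[0,0,0,0,0])

```text
t: 15.12
tool_pos: [0.6128, 0.1458, 0.0278]
orientation: [[0.0, -0.987, 0.158], [0.0, 0.158, 0.987], [-1.0, -0.0, 0.0]]
ft_force: [-0.3, 0.2, 0.1]
width: 0.0
```

Request:
servo_tool([
  [-0.02,-0.15,0],
  [-0.05,-0.3,0],
  [-0.08,-0.5,0],
  [-0.08,-0.5,0],
], gripper=[1,1,1,1], turn=[0,0,0,0])

```text
t: 15.62
tool_pos: [0.6119, 0.1408, 0.0277]
orientation: [[0.0, -0.987, 0.158], [0.0, 0.158, 0.987], [-1.0, -0.0, 0.0]]
ft_force: [-0.8, 1.2, -0.1]
width: 0.0007
```

Request:
servo_tool([
  [-0.02,-0.15,0],
  [-0.05,-0.3,0],
  [-0.05,-0.3,0],
  [-0.05,-0.3,0],
], gripper=[1,1,1,1], turn=[0,0,0,0])

```text
t: 16.12
tool_pos: [0.6112, 0.1378, 0.0275]
orientation: [[-0.0, -0.987, 0.158], [-0.0, 0.158, 0.987], [-1.0, 0.0, -0.0]]
ft_force: [0.1, 1.3, 0.6]
width: 0.0006
```

Cassette 3 slides at about 1.3 N, so its catch is the broken one. I'll spread the fingers slightly for sideways guidance and draw it straight out.

Request:
servo_tool([
  [-0.02,-0.1,0],
  [-0.03,-0.2,0],
  [-0.05,-0.3,0],
  [-0.06,-0.4,0],
  [-0.06,-0.4,0],
], gripper=[0.96,0.96,0.96,0.96,0.96], turn=[0,0,0,0,0])

```text
t: 16.75
tool_pos: [0.6106, 0.1337, 0.0275]
orientation: [[-0.0, -0.987, 0.158], [-0.0, 0.158, 0.987], [-1.0, 0.0, -0.0]]
ft_force: [0.3, -0.1, -0.2]
width: 0.0034
```

Request:
servo_tool([
  [-0.08,-0.5,0],
  [-0.19,-1.2,0],
  [-0.32,-2.0,0],
  [-0.45,-2.8,0],
  [-0.57,-3.6,0],
  [-0.7,-4.4,0],
  [-0.83,-5.2,0],
  [-0.95,-6.0,0],
  [-1.06,-6.7,0],
  [-1.11,-7.0,0],
  [-1.11,-7.0,0],
  [-1.11,-7.0,0],
], gripper=[0.96,0.96,0.96,0.96,0.96,0.96,0.96,0.96,0.96,0.96,0.96,0.96], turn=[0,0,0,0,0,0,0,0,0,0,0,0])

```text
t: 18.25
tool_pos: [0.5997, 0.064, 0.0276]
orientation: [[-0.0, -0.987, 0.158], [-0.0, 0.158, 0.987], [-1.0, -0.0, -0.0]]
ft_force: [-0.1, 0.6, 0.1]
width: 0.0036
```

```bash
python3 look.py 7 scene wrist
```

```text
18.25 [0.5997 0.064  0.0276] [[-0.0, -0.987, 0.158], [-0.0, 0.158, 0.987], [-1.0, -0.0, -0.0]] [-0.09  0.57  0.11] 0.0036 [ 0.43  0.46 -0.39  0.   -0.72 -0.59]
```

View pics/scene7.png

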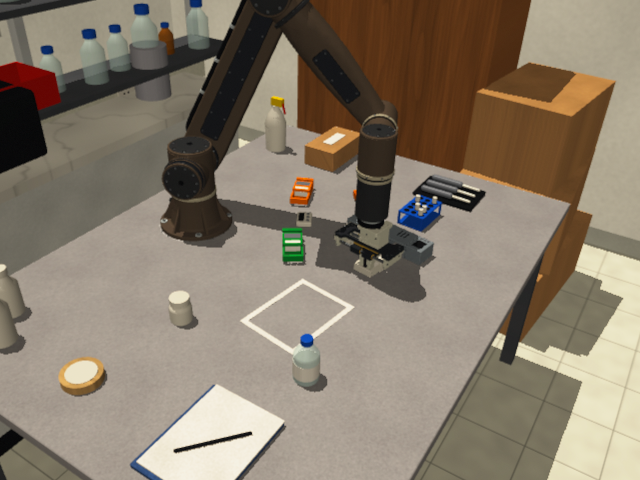

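View pics/wrist7.png

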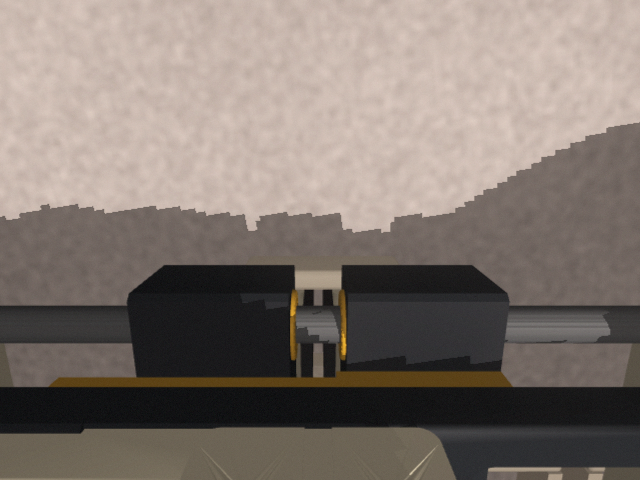

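Request:
servo_tool([
  [-0.08,-0.5,0],
  [-0.19,-1.2,0],
  [-0.32,-2.0,0],
  [-0.45,-2.8,0],
  [-0.57,-3.6,0],
  [-0.7,-4.4,0],
  [-0.83,-5.2,0],
  [-0.95,-6.0,0],
  [-1.08,-6.8,0],
  [-1.18,-7.4,0],
  [-1.22,-7.7,0],
  [-1.22,-7.7,0],
], gripper=[0.96,0.96,0.96,0.96,0.96,0.96,0.96,0.96,0.96,0.96,0.96,0.96], turn=[0,0,0,0,0,0,0,0,0,0,0,0])

```text
t: 19.85
tool_pos: [0.5872, -0.0134, 0.0275]
orientation: [[-0.001, -0.987, 0.159], [-0.0, 0.159, 0.987], [-1.0, 0.0, -0.0]]
ft_force: [0.4, 0.5, -0.3]
width: 0.0033
```

Request:
servo_tool([
  [-0.1,-0.5,0],
  [-0.28,-1.2,0],
  [-0.5,-2.1,0],
  [-0.75,-3.1,0],
  [-1.0,-4.1,0],
  [-1.25,-5.1,0],
  [-1.5,-6.1,0],
  [-1.75,-7.1,0],
  [-2.0,-8.1,0],
  [-2.2,-9.1,0],
  [-2.4,-9.9,0],
  [-2.5,-10.3,0],
], gripper=[0.96,0.96,0.96,0.96,0.96,0.96,0.96,0.96,0.96,0.96,0.96,0.96], turn=[0,0,0,0,0,0,0,0,0,0,0,0])

```text
t: 21.35
tool_pos: [0.5623, -0.1166, 0.0276]
orientation: [[0.0, -0.987, 0.159], [0.0, 0.159, 0.987], [-1.0, -0.0, 0.0]]
ft_force: [0.9, 1.1, -0.8]
width: 0.0037
```

```bash
python3 look.py 8 scene side wrist
```

```text
21.35 [ 0.5623 -0.1166  0.0276] [[0.0, -0.987, 0.159], [0.0, 0.159, 0.987], [-1.0, -0.0, 0.0]] [ 0.85  1.07 -0.76] 0.0037 [ 0.14  0.42 -0.46 -0.   -0.69 -0.3 ]
```

View pics/scene8.png

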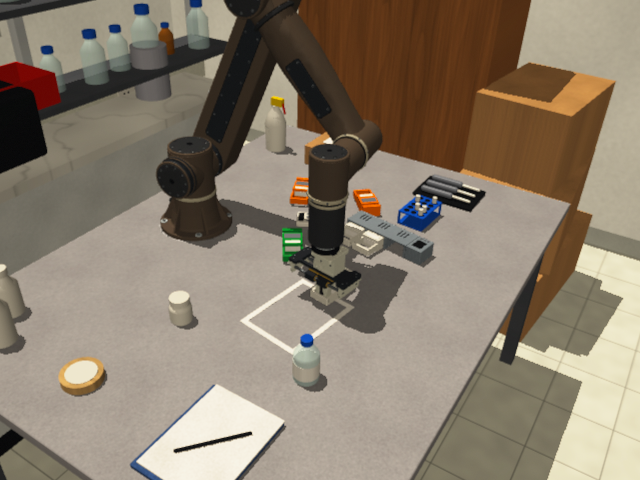

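View pics/side8.png

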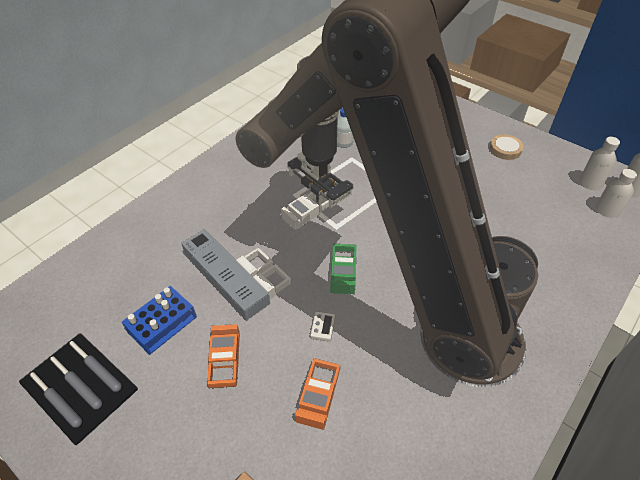

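The cassette trails behind the fingers (side view at (298,210)) into the frame. There are 14 cm to go.

Request:
servo_tool([
  [-0.1,-0.5,0],
  [-0.3,-1.3,0],
  [-0.55,-2.3,0],
  [-0.8,-3.3,0],
  [-1.05,-4.3,0],
  [-1.3,-5.3,0],
  [-1.55,-6.3,0],
  [-1.8,-7.3,0],
  [-1.9,-8.0,0],
  [-1.95,-8.4,0],
], gripper=[0.96,0.96,0.96,0.96,0.96,0.96,0.96,0.96,0.96,0.96], turn=[0,0,0,0,0,0,0,0,0,0])

```text
t: 22.75
tool_pos: [0.5428, -0.2005, 0.0275]
orientation: [[-0.0, -0.987, 0.159], [0.0, 0.159, 0.987], [-1.0, 0.0, -0.0]]
ft_force: [0.6, 1.6, 0.7]
width: 0.0038
```

Request:
servo_tool([
  [-0.1,-0.5,0],
  [-0.3,-1.3,0],
  [-0.55,-2.2,0],
  [-0.8,-3.1,0],
  [-1.0,-4.0,0],
  [-1.2,-4.8,0],
  [-1.3,-5.3,0],
  [-1.35,-5.5,0],
  [-1.35,-5.5,0],
], gripper=[0.96,0.96,0.96,0.96,0.96,0.96,0.96,0.96,0.96], turn=[0,0,0,0,0,0,0,0,0])

```text
t: 23.88
tool_pos: [0.5293, -0.2552, 0.0275]
orientation: [[-0.0, -0.987, 0.158], [-0.0, 0.158, 0.987], [-1.0, 0.0, -0.0]]
ft_force: [0.6, 0.1, 0.6]
width: 0.0036
```

```bash
python3 look.py 9 scene side wrist
```

```text
23.875 [ 0.5293 -0.2552  0.0275] [[-0.0, -0.987, 0.158], [-0.0, 0.158, 0.987], [-1.0, 0.0, -0.0]] [0.55 0.1  0.62] 0.0036 [-0.12  0.44 -0.43  0.   -0.7  -0.04]
```

View pics/scene9.png

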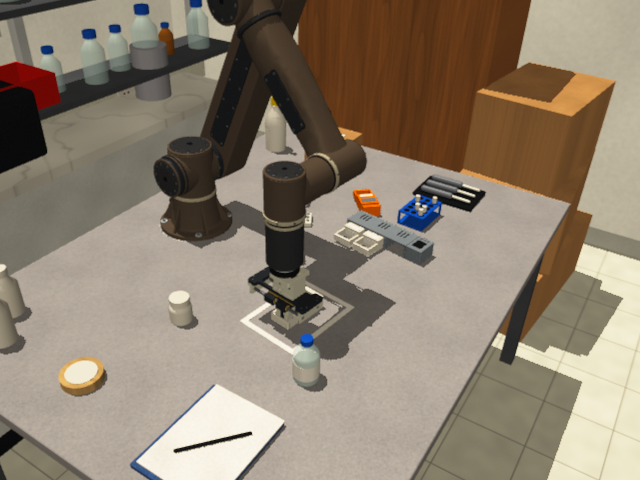

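View pics/side9.png

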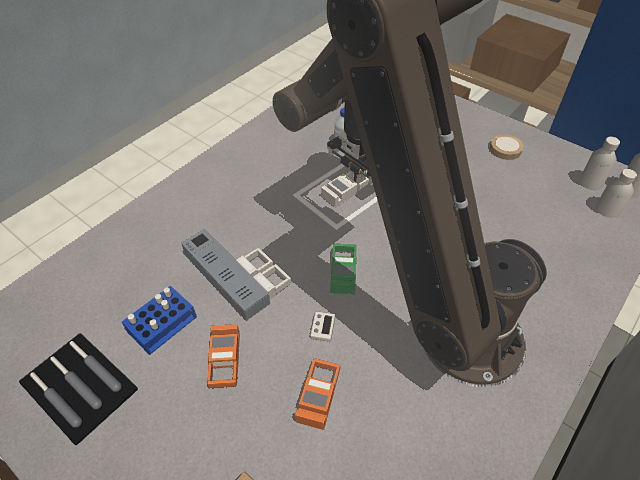

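In place. I'll back off the bar, close the fingers and lift straight up, then move toward the dock to check both the cassette and the two homes.

Request:
servo_tool([
  [0.08,0.5,0],
  [0.15,0.9,0],
  [0.15,0.9,0],
  [0.15,0.9,1],
  [0.15,0.9,3],
  [0.15,0.9,7],
  [0.15,0.9,12],
  [0.15,0.9,17],
  [0.15,0.9,17],
], gripper=[1,1,1,1,1,1,1,1,1], turn=[0,0,0,0,0,0,0,0,0])

```text
t: 25.15
tool_pos: [0.5333, -0.2468, 0.2032]
orientation: [[0.009, -0.987, 0.158], [-0.002, 0.158, 0.987], [-1.0, -0.009, -0.001]]
ft_force: [0.1, -0.1, -0.9]
width: 0.0006
```

Request:
servo_tool([
  [0.2,2,0],
  [0.6,5,0],
  [0.9,7,0],
  [0.9,7,0],
], gripper=[1,1,1,1], turn=[0,0,0,0])

```text
t: 25.65
tool_pos: [0.54, -0.1744, 0.1972]
orientation: [[-0.001, -0.988, 0.156], [0.0, 0.156, 0.988], [-1.0, 0.001, -0.0]]
ft_force: [0.6, -0.5, 0.9]
width: 0.0009
```

```bash
python3 look.py 10 wrist
```

```text
25.65 [ 0.54   -0.1744  0.1972] [[-0.001, -0.988, 0.156], [0.0, 0.156, 0.988], [-1.0, 0.001, -0.0]] [ 0.57 -0.47  0.87] 0.0009 [ 0.03  0.22 -0.29 -0.   -1.06 -0.19]
```

Request:
servo_tool([
  [0,2,0],
  [0,6,0],
  [0,10,0],
  [0,15,0],
  [0,20,0],
  [0,25,0],
  [0,30,0],
  [0,35,0],
  [0,38,0],
  [0,39.5,0],
  [0,39.5,0],
  [0,39.5,0],
], gripper=[1,1,1,1,1,1,1,1,1,1,1,1], turn=[0,0,0,0,0,0,0,0,0,0,0,0])

```text
t: 27.2
tool_pos: [0.5399, 0.2179, 0.1974]
orientation: [[-0.0, -0.987, 0.159], [-0.0, 0.159, 0.987], [-1.0, 0.0, -0.0]]
ft_force: [-0.3, -0.2, -0.2]
width: 0.0002
```

```bash
python3 look.py 11 wrist scene
```

```text
27.2 [0.5399 0.2179 0.1974] [[-0.0, -0.987, 0.159], [-0.0, 0.159, 0.987], [-1.0, 0.0, -0.0]] [-0.34 -0.2  -0.15] 0.0002 [ 0.72  0.24 -0.26 -0.   -1.07 -0.88]
```

View pics/wrist10.png

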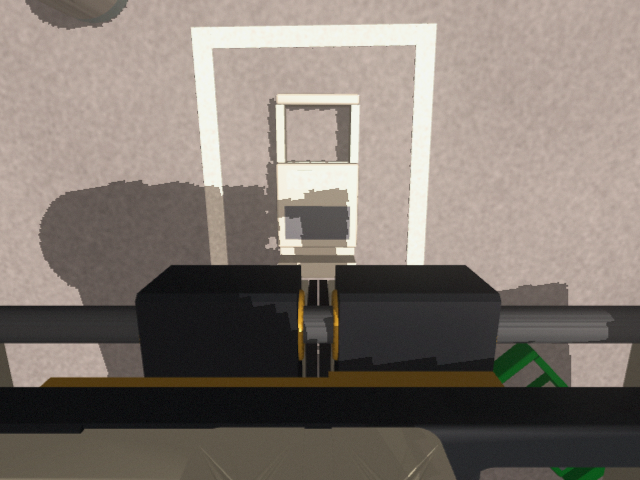

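View pics/wrist11.png

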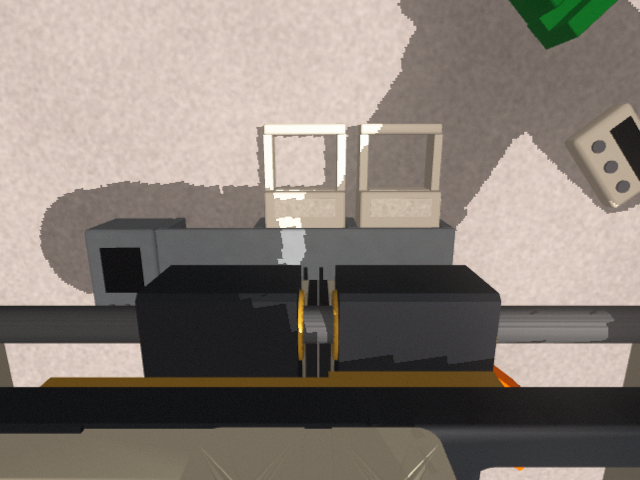

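View pics/scene11.png

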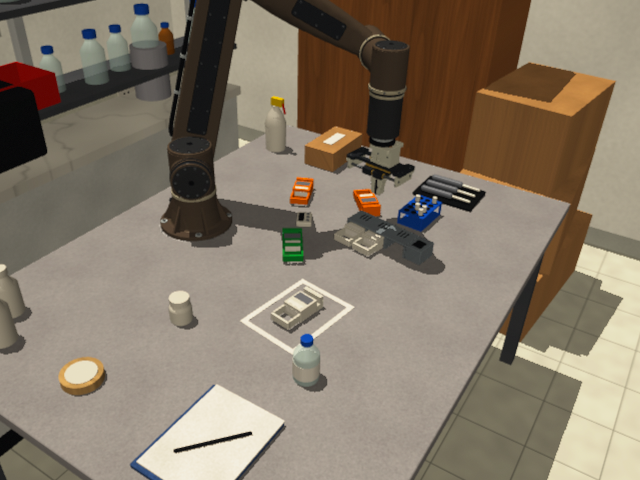

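Run:
```python
import cv2
b=cv2.imread("pics/wrist11.png"); cv2.imwrite("pics/c11.png",cv2.resize(b[115:240,255:455],None,fx=4,fy=4.8,interpolation=cv2.INTER_CUBIC))
from h import *
o,d=pickle.load(open("s10.pkl","rb"));c=d["wrist"];p=np.array([.5355,-.2045,1.4225]);a=p[2]
def fl(P): return (np.array([[np.cos(a),np.sin(a)],[-np.sin(a),np.cos(a)]])@(P[:2]-p[:2])*1000).round(1)
print("front",fl(ray(c,(317,95),.03)),"blockfront",fl(ray(c,(318,163),.04)),"rear",fl(ray(c,(317,247),.04)))
print("tape inner far corners",fl(ray(c,(210,48),0)),fl(ray(c,(418,47),0)))
```

```text
front [-69.4   1.5] blockfront [-20.8   1.8] rear [43.7  0.5]
tape inner far corners [-108.1  -82.1] [-107.4   81.2]
```

View pics/c11.png

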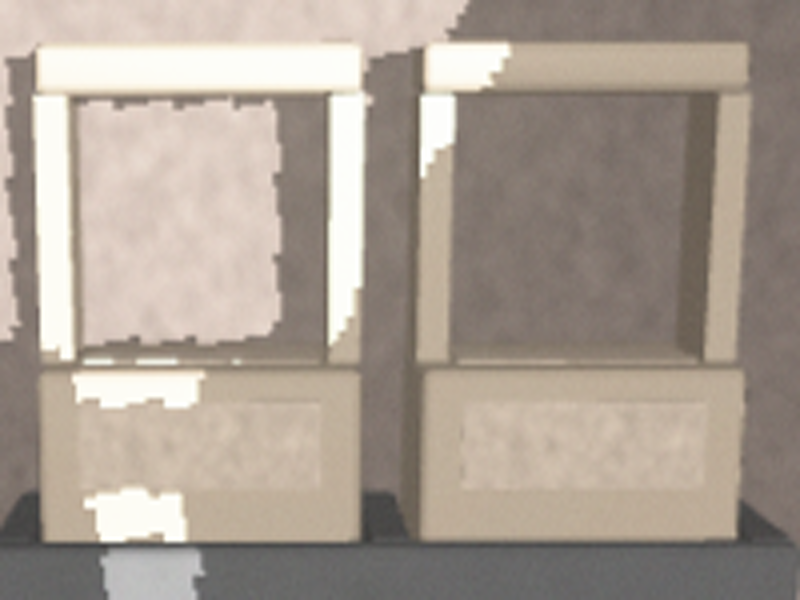

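```bash
python3 -c "
from rig import robot
o=robot.get_obs();print(o['t'],o['ft_force']);print(robot.hand_in())"
```

```text
27.3 [-0.68827147  0.3497073   0.88215245]
the job is handed in; nothing more can be done
None
```

I tug-tested all three cassettes in order, nearest first, and handed the job in at 27.3 s. No verdict was reported.

- **Tug tests:** Cassette 1 held at about 11.0 N and cassette 2 at about 11.4 N, each drawn out about 5–6 mm for over 0.3 s and then let go. Cassette 3 slid out at about 1–2 N, so its catch is the broken one.
- **Loose cassette:** I drew cassette 3 straight out along the bench and into the tape frame without lifting it. In the last wrist picture its ends lie at about -69 mm and +45 to +70 mm along the frame's long axis, within 2 mm of the centre line. The rear reading is uncertain because the fingers partly hid that end, but both values are inside the 120 mm limit.
- **Cassettes 1 and 2:** They are home to about 1.5–2.1 mm by the before-and-after pictures. That is inside the 3.5 mm limit but not quite zero, which fits the catch play plus bench friction. I did not nudge them further.
- **Rest of the bench:** The bottle, tube rack, timer and jar look unmoved in the last scene picture; I did not measure them. The gripper was clear of everything at hand-in.
- **Disagreement:** The camera estimates of the dock and frame positions differed from each other by up to about 4–7 mm. That did not affect the result.

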